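Clear the punch off the tool tin and hold its lid open

TASK

A steel punch has been left standing on the lid of the shoe repairer's flat tool tin: stand it, narrow end up as it is now, in the tall narrow metal tool cup and let go of it. Then lift the tin's lid by its wooden tongue to 60 degrees from shut and keep holding it there, steady, so that the repairer can reach in for heel tips; the lid falls shut if released, so the job finishes with the gripper still holding it. Leave the other things on the bench where they are.

Things in the scene. Friction and masses are not known exactly. Their poses are not given: they have to be found in the camera images.
- tin: Dark steel tool tin fixed to the bench, 165 mm deep (its x) by 220 mm wide (its y), 80 mm high to the rim, walls 4 mm. Origin: centre of its underside. Its lid is hinged along the +x (far) rim; its -x side is the front, turned roughly to the robot.
- lid (a joint): Lid angle in rad: 0 shut, growing as the front edge goes up; 60 degrees is 1.047; stop at 1.5. The lid is a 6 mm steel plate 226 mm wide reaching 170 mm forward from the hinge line (5 mm past the tin's front), its underside level with the rim, 0.35 kg. Its weight and a weak spring always shut it: about 0.5 N m altogether, or 2.5 N lifting at the tongue.
- lid_hinge (a point): Middle of the hinge line, on the tin's far rim (80 mm above the bench, 82.5 mm in +x of the tin's origin). The hinge line runs along the tin's y; fixed to the tin.
- lid_tongue (a point): Grip point at the middle of the wooden lifting tongue. The tongue is a light wood bar 24 mm wide (along y), 14 mm thick, sticking 55 mm straight out of the middle of the lid's front edge, in the lid's plane. The point moves with the lid, 208 mm from the hinge line, 38 mm out from the lid's edge; with the lid shut it is 83 mm above the bench. Pinched across its 24 mm it may turn between the fingers, so that the gripper may stay upright while the lid turns.
- punch: Round steel hole punch, 160 mm long, 0.2 to 0.4 kg, 22 mm across up to 125 mm from its flat foot, then tapering to 14 mm across for the last 23 mm. Origin: centre of the foot; z along it to the narrow end. At the start it stands loose on the shut lid, foot 86 mm above the bench.
- cup: Loose round straight-sided metal tool cup, 0.4 kg, 54 mm across outside, 46 mm inside, 85 mm tall, floor 5 mm thick, empty. Origin: centre of its underside; z up.
- glue_bottle: Bystander, to be left alone: amber glue bottle with a slender spout, 42 mm across, 125 mm tall, standing. Origin: at its underside
- polish_tin: Bystander, to be left alone: flat round brass-coloured polish tin, 76 mm across, 32 mm high, standing near the cup. Origin: at its underside
- hammer: Bystander, to be left alone: hammer lying at the back of the work area. Origin: at its underside
- heel_block: Bystander, to be left alone: flat black rubber heel block 60 x 55 x 22 mm, lying near the cup. Origin: at its underside
- pincers: Bystander, to be left alone: dark steel pincers, 180 mm long, lying. Origin: at its underside
- umbrella_handle: Bystander, to be left alone: hooked dark wood umbrella handle, 180 mm long, lying. Origin: at its underside
- tack_jar: Bystander, to be left alone: glass jar with a metal cap, 60 mm across, 70 mm tall, standing. Origin: at its underside

How it is judged (in metres and radians):
On the way, in this order (a step that is already met when the one before it is completed fails the run):
1. the punch stands in the cup, narrow end up, let go (horizontal distance between punch and cup below 0.02 m and z of punch in the frame of cup between -0.005 and 0.015 m and angle between punch's own z axis and vertical below 0.3 rad and angle between cup's own z axis and vertical below 0.1 rad and contact force between the fingers and punch below 0.1 N and linear speed of punch below 0.03 m/s), for 0.3 s.
2. the lid is held by the fingers at 60 degrees (value of joint lid between 0.907 and 1.187 rad and velocity of joint lid between -0.1 and 0.1 rad/s and contact force between the fingers and tin above 0.5 N), for 0.5 s.
At the end, for the whole second after the job is handed in: The fingers still hold the lid (contact force over 0.5 N) at 60 degrees, within 8 degrees, and it is still (under 0.1 rad/s), with no loose thing touching the tin; the punch stands on the floor of the upright cup, narrow end up, leaning less than 0.3 rad, at rest and not touched by the fingers (all of step 1 and all of step 2 and contact force between tin and punch below 0.1 N and contact force between tin and cup below 0.1 N and contact force between tin and glue_bottle below 0.1 N and contact force between tin and polish_tin below 0.1 N and contact force between tin and hammer below 0.1 N and contact force between tin and heel_block below 0.1 N and contact force between tin and pincers below 0.1 N and contact force between tin and umbrella_handle below 0.1 N and contact force between tin and tack_jar below 0.1 N); the arm keeps its last pose, push and grip.
It fails at once if a bystander is shifted more than 30 mm or the cup is moved more than 60 mm (distance of any of glue_bottle, polish_tin, hammer, heel_block, pincers, umbrella_handle, tack_jar from where it was at the start of the episode above 0.03 m or distance of cup from where it was at the start of the episode above 0.06 m).
It also fails if it takes over 62 s, if anything falls off the work surface, if the arm or the gripper's body presses on something with over 40 N, if the wrist force passes 120 N, or if a joint passes its speed limit or range.

ROBOT

A 6-joint arm with a two-finger parallel gripper is mounted at the origin on the work surface. World frame = base frame: x ahead of the robot, y to its left, z up, the work surface at z = 0. Lengths are in mm, angles in rad, forces in N, time in s.
With the tool pointing down it reaches from about 375 to 925 mm from the base axis. Payload 5.7 kg.
Tool frame: the origin (TCP) lies midway between the tips of the shut fingers; the grasp point (between the pads) lies manip.grasp_offset behind it (manip.grasp_offset is the distance from the TCP to the grasp point, in mm); y points along the fingers, z is the direction in which the jaws open and shut, and the axes are right-handed (so a half turn about y gives the same grasp; the last joint's range is limited). The gripper opens to 85 mm and grips with 20 to 120 N. Pads are 22 mm wide; open, the fingers measure 114 mm over their backs; the gripper's body (76 mm by 85 mm) begins 54 mm behind the grasp point. The pads swing forward as they close: fully open they stand 13 mm farther back than shut.
Start: joints at [1.229, 0.359, 1.51, -0, 1.272, -0.115], TCP at [134.911, 584.604, 231.267] pointing down, gripper open.
Joint ranges: [-2.97, 2.97], [-1.01, 2.36], [0.21, 2.38], [-0.96, 4.11], [0.2, 2.71], [-2.98, 2.98]. Speed limits (rad/s): [2.39, 2.39, 3.14, 3.14, 3.14, 3.14].

INTERFACE

Orientations are given as a rotation vector (axis times angle).
In Python, from station import status, eyes, close_job, manip gives the robot as it stands.
- The arm moves only by the tool drive_tool, never from a script. Its arguments are lists of equal length, an entry for each row: "slide": the shift along the world's x, y, z scaled (see below), a list of three; "twist": the turn, a rotation vector about the world's x, y, z scaled (see below), a list of three; "grip": the opening, from 0 (shut) to 1 (fully open). In form: {"slide": [[tx, ty, tz], ...], "twist": [[ax, ay, az], ...], "grip": [grip, ...]}. A call has 1 to 12 rows; each row shifts and turns the commanded pose from where the row before left it; what a row does not reach is not made up. The controller multiplies each number of a shift by 0.025 m and each number of a turn by 0.15 rad. A row lasts 1/10 s, in which the tool goes at most 50 mm and 8.59 degrees, less where a joint would pass 70% of its speed; a pose out of reach is approached as far as the arm can. A call with a number of a shift or a turn outside -1 to 1 is refused whole. A call with a gripper value outside its range is refused whole. The fingers move at their own pace and stop on an object; "force" is the grip in N (left out, the last holds). Time passes only in rows, so rows that do not move let the fingers close. It gives the time, the measured TCP pose, the force and the opening at its end, in the units of the state.
- status.sense(): the state, without advancing time (a new reading comes with each control period).
- eyes.get_image(name): name is "scene" or "top"; returns a dict with "image" (400x640x3 uint8, red, green, blue), "intrinsics" (3x3 intrinsics, pixels), "T" (4x4, takes a point from camera to world coordinates). Camera axes: x right, y up, looking along -z (the intrinsics and any distortion apply to the point x, -y, -z); pixel columns grow to the right and rows downward; lengths in mm; the calibration is good to about 2 mm. A picture is of the moment at which its call begins. There is no depth.
- close_job(): hands the job in, once; it reports no verdict.
The state is a dict: "time": time; "joints": joint angles; "qvel": joint speeds; "tau": joint torques, N m; "ee_pos": TCP position; "eef_rot": TCP orientation; "ft_force": force on the tool from outside, world axes, zero at the start; "wrist_torque": the same for the moment, N m; "grip_width": opening from 0.0 (shut) to 1.0 (fully open).
Only numpy, scipy, OpenCV 4.12 (cv2) and the standard library are available. Lean on these libraries where they do the work, as an engineer would, in place of code of your own. Each camera call takes 0.05 s, during which the arm holds its last target.

## Working session

There is one attempt and no reset: what is moved stays moved. The work goes in short steps, Python scripts to look and compute and a tool call to move; the robot and the scene stay as the last step left them, time stands still between calls to the robot, and variables do not carry over. Pictures are saved under pics/ and viewed, and the job is handed in when it is done.

Besides the shell and the picture viewer there is one more tool, called after "Request:" as a command line: name --argument value ..., lists and objects as JSON in quotes. drive_tool: Moves the arm, as the interface text tells. Its arguments: {"type":"object","properties":{"slide":{"type":"array"},"twist":{"type":"array"},"grip":{"type":"array"},"force":{"type":"number"}},"required":["slide","twist","grip"]}

```bash
mkdir -p pics; ls; python3 - <<'E'
from station import status, eyes, manip
import cv2
print(status.sense()); print(manip.grasp_offset)
for n in("scene","top"):
    d=eyes.get_image(n); cv2.imwrite(f"pics/{n}0.png",d["image"][:,:,::-1]); print(n,d["intrinsics"],d["T"],[k for k in d])
E
```

```text
pics
{'time': 0.0, 'joints': array([ 1.22889412e+00,  3.59516388e-01,  1.51148205e+00, -3.34736575e-05,
        1.27249188e+00, -1.15101133e-01]), 'qvel': array([-0.00089845,  0.0001316 , -0.00031088,  0.00079816,  0.00059294,
       -0.0006898 ]), 'tau': array([-1.17281652e-03, -5.27626133e+01, -2.78613943e+01, -4.11247711e-04,
        1.33240846e-02,  9.90503167e-06]), 'ee_pos': array([134.69799278, 583.9587055 , 230.42793218]), 'eef_rot': array([-1.56530993,  0.17841146, -0.17778392]), 'ft_force': array([-0.04959187, -0.38307869,  0.12223718]), 'wrist_torque': array([-0.01705652,  0.0385988 , -0.01845788]), 'grip_width': 1.001431426282404}
18.700000000000003
scene [[482.21459988   0.         319.93330033]
 [  0.         482.21459988 196.38480316]
 [  0.           0.           1.        ]] [[ 7.67850605e-01 -3.66253583e-01  5.25607992e-01  1.35930385e+03]
 [ 6.40546484e-01  4.52094768e-01 -6.20733858e-01 -8.57579500e+02]
 [-1.02786240e-02  8.13307220e-01  5.81743686e-01  8.87342434e+02]
 [ 0.00000000e+00  0.00000000e+00  0.00000000e+00  1.00000000e+00]] ['image', 'intrinsics', 'T']
top [[462.7180804    0.         319.10771838]
 [  0.         462.7180804  204.68780287]
 [  0.           0.           1.        ]] [[-1.43838470e-02  9.90332721e-01 -1.37964515e-01  4.34634924e+02]
 [-9.99890146e-01 -1.47398818e-02 -1.55924417e-03  2.07480692e+00]
 [-3.57775117e-03  1.37926932e-01  9.90435945e-01  1.30802719e+03]
 [ 0.00000000e+00  0.00000000e+00  0.00000000e+00  1.00000000e+00]] ['image', 'intrinsics', 'T']
```

View pics/scene0.png

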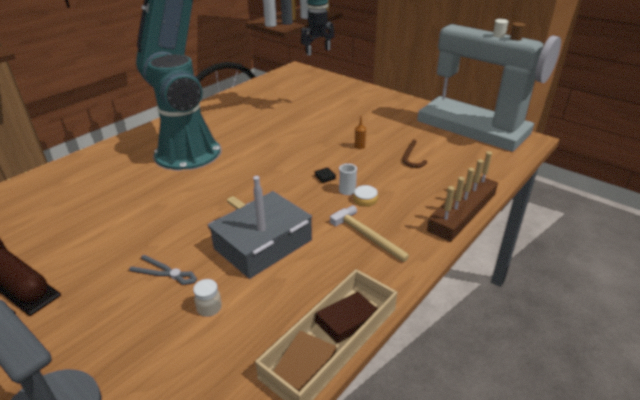

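View pics/top0.png

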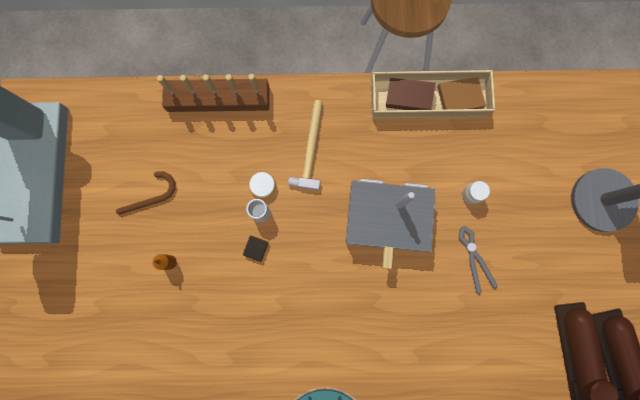

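The scene view shows the punch on the lid with its top at about (257,178), the cup at (347,178), and the tongue at (237,204). In the top view the cup mouth is at (258,209), the tongue at (388,258), and the punch top near (410,198). I'll enlarge these areas.

```bash
python3 - <<'E'
import cv2
a=cv2.imread("pics/top0.png");b=cv2.imread("pics/scene0.png")
def c(im,x,y,w,h,s,n): cv2.imwrite("pics/"+n,cv2.resize(im[y:y+h,x:x+w],None,fx=s,fy=s,interpolation=cv2.INTER_CUBIC))
c(a,230,160,110,110,6,"t_cup.png");c(a,340,170,110,110,6,"t_tin.png")
c(b,310,140,80,80,7,"s_cup.png");c(b,200,165,120,110,6,"s_tin.png")
E
```

```text
(no output)
```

View pics/t_cup.png

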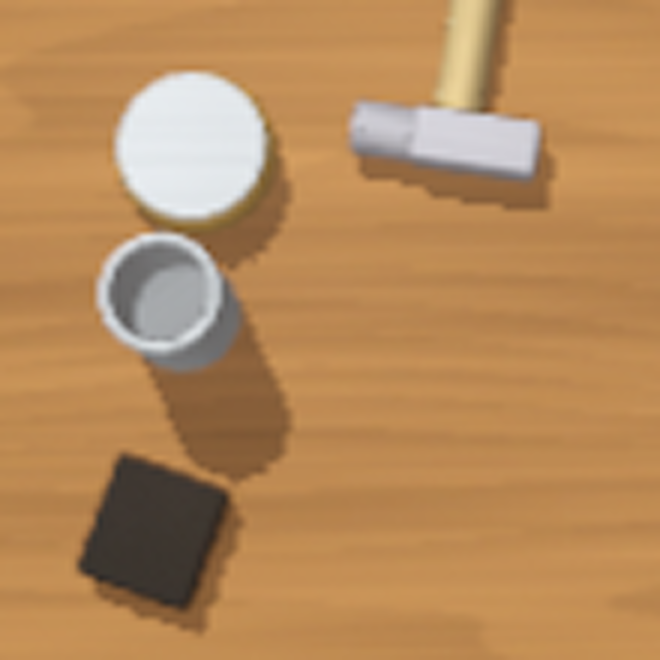

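View pics/t_tin.png

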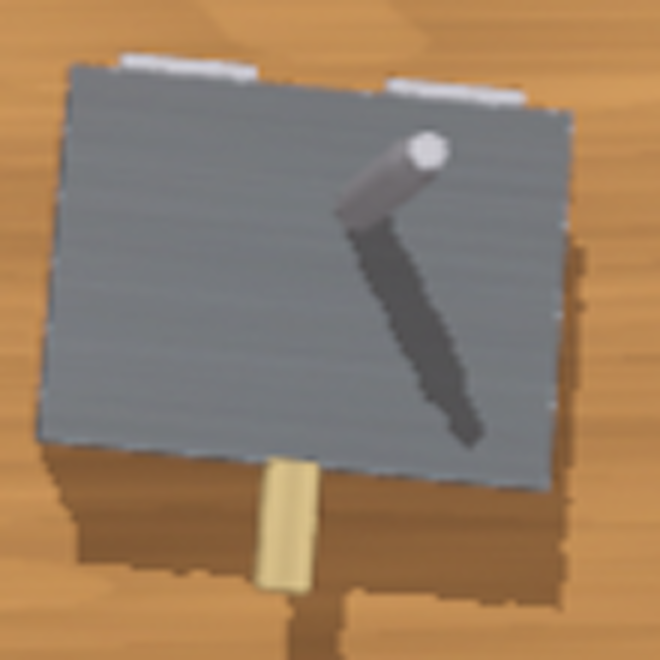

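View pics/s_cup.png

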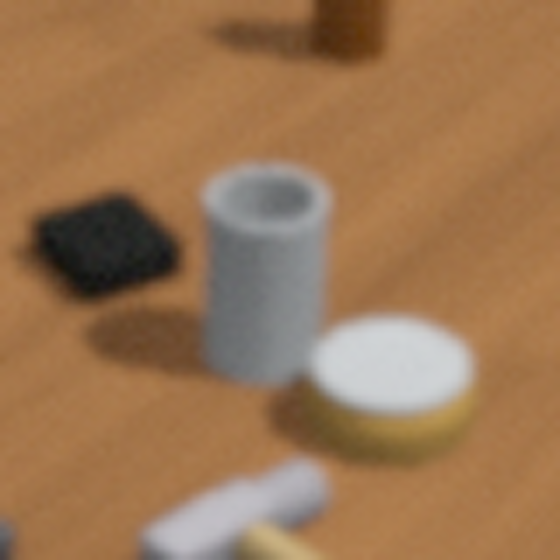

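View pics/s_tin.png

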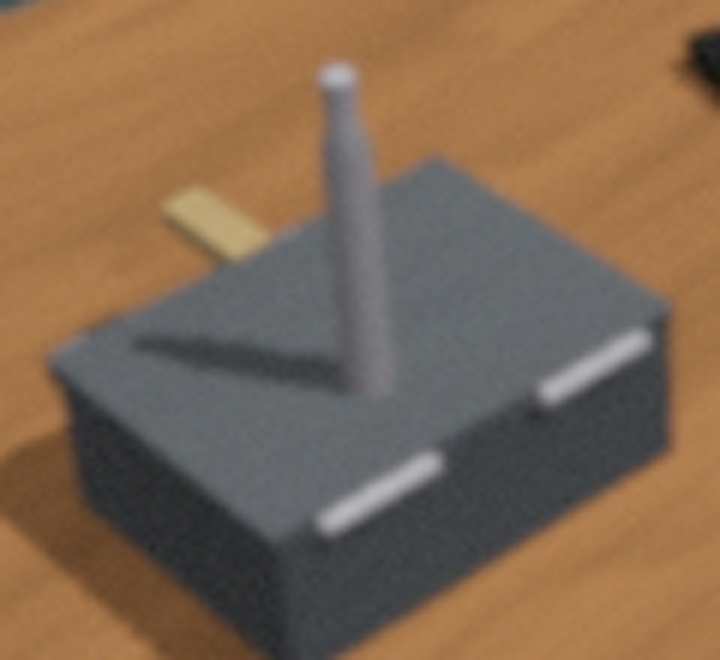

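```bash
cat > h.py <<'E'
import numpy as np, pickle, os
from station import status, eyes, manip
C='cal.pkl'
if not os.path.exists(C):
    pickle.dump({n:{k:eyes.get_image(n)[k] for k in("intrinsics","T")} for n in("scene","top")},open(C,'wb'))
cal=pickle.load(open(C,'rb'))
def ray(n,uv):
    K=cal[n]["intrinsics"];T=cal[n]["T"]
    d=np.linalg.inv(K)@[uv[0],uv[1],1]; d=T[:3,:3]@[d[0],-d[1],-d[2]]
    return T[:3,3],d/np.linalg.norm(d)
def tri(a,b):
    o1,d1=ray("top",a);o2,d2=ray("scene",b)
    s=np.linalg.lstsq(np.c_[d1,-d2],o2-o1,rcond=None)[0]
    p,q=o1+s[0]*d1,o2+s[1]*d2
    return (p+q)/2,np.linalg.norm(p-q)
def atz(n,uv,z):
    o,d=ray(n,uv);return o+d*(z-o[2])/d[2]
def proj(n,p):
    K=cal[n]["intrinsics"];T=np.linalg.inv(cal[n]["T"]);c=T[:3,:3]@p+T[:3,3]
    v=K@[c[0],-c[1],-c[2]];return v[:2]/v[2]
def cr(x0,y0,s,u,v): return np.array([x0+(u+.5)/s-.5,y0+(v+.5)/s-.5])
E
python3 - <<'E'
from h import *
np.set_printoptions(precision=1,suppress=True)
tt=lambda u,v:cr(340,170,6,u,v); st=lambda u,v:cr(200,165,6,u,v)
tc=cr(230,160,6,161,294); sc=cr(310,140,7,266,198)
def rep(n,a,b,z): print(n,*tri(a,b),"top@z",atz("top",a,z),"sc@z",atz("scene",b,z))
rep("cup",tc,sc,85)
rep("punch",tt(428,150),st(338,76),246)
L={"NL":((38,440),(436,157)),"FL":((71,66),(668,306)),"NR":((550,490),(50,360)),"FR":((572,112),(280,540)),
"tongue end L":((254,585),(200,187)),"tongue end R":((310,592),(163,208)),"root L":((267,460),(273,240)),"root R":((320,463),(235,262))}
for k,(a,b) in L.items(): rep(k,tt(*a),st(*b),86 if k[0] in"NF" else 90)
rep("foot",tt(365,220),st(371,383),86)
rep("polish",cr(230,160,6,191,145),cr(310,140,7,392,365),32)
print(atz("top",cr(230,160,6,155,530),22))
E
```

```text
cup [598.9 173.1  81.2] 3.731124255273535 top@z [597.  171.3  85. ] sc@z [603.4 170.   85. ]
punch [ 604.5 -209.   244. ] 3.344123490072235 top@z [ 603.1 -209.8  246. ] sc@z [ 608.  -209.8  246. ]
NL [503.3 -64.4  81.1] 2.7848739740601367 top@z [502.1 -65.2  86. ] sc@z [509.4 -68.2  86. ]
FL [670.1 -83.5  82.4] 1.2526374561519238 top@z [668.9 -83.7  86. ] sc@z [673.5 -86.5  86. ]
NR [ 479.3 -287.2   81.6] 6.816686954214691 top@z [ 477.  -288.8   86. ] sc@z [ 486.8 -288.1   86. ]
FR [ 647.3 -304.8   83.4] 6.575697722292789 top@z [ 644.7 -306.7   86. ] sc@z [ 652.  -304.4   86. ]
tongue end L [ 438.1 -157.5   85.5] 1.3744645815792988 top@z [ 437.6 -157.4   90. ] sc@z [ 443.7 -160.9   90. ]
tongue end R [ 435.7 -180.7   85.1] 4.329898790747433 top@z [ 434.3 -181.6   90. ] sc@z [ 443.  -183.4   90. ]
root L [ 493.5 -164.1   83.5] 4.52157118642629 top@z [ 491.7 -164.9   90. ] sc@z [ 502.1 -168.1   90. ]
root R [ 492.  -187.1   83.4] 5.1647182526991156 top@z [ 490. -188.   90.] sc@z [ 501.  -190.8   90. ]
foot [ 601.2 -209.7   81.8] 9.542520467317848 top@z [ 597.4 -212.5   86. ] sc@z [ 608.6 -209.7   86. ]
polish [675.9 166.5  27.8] 2.8956098309597915 top@z [674.  164.9  32. ] sc@z [680.1 162.8  32. ]
[495.5 182.3  22. ]
```

```bash
python3 - <<'E'
from h import *
from scipy.spatial.transform import Rotation as R
np.set_printoptions(precision=3,suppress=True)
s=status.sense();r=R.from_rotvec(s["eef_rot"]).as_matrix();print(r)
z=r[:,2];print("jaw yaw",np.arctan2(z[1],z[0]), s["joints"])
E
```

```text
[[ 0.974 -0.     0.225]
 [-0.225 -0.001  0.974]
 [-0.    -1.    -0.001]]
jaw yaw 1.3440323770680047 [ 1.229  0.359  1.511 -0.     1.272 -0.115]
```

Request:
drive_tool --slide '[[0, 0, 1], [0.2, -0.4, 1], [0.5, -0.8, 0.8], [0.6, -1, 0], [0.6, -1, 0], [0.6, -1, 0], [0.6, -1, 0], [0.6, -1, 0], [0.6, -1, 0], [0.6, -1, 0], [0.6, -1, 0], [0.6, -1, 0]]' --twist '[[0, 0, 0], [0, 0, 0.26], [0, 0, 0.26], [0, 0, 0.26], [0, 0, 0], [0, 0, 0], [0, 0, 0], [0, 0, 0], [0, 0, 0], [0, 0, 0], [0, 0, 0], [0, 0, 0]]' --grip '[1, 1, 1, 1, 1, 1, 1, 1, 1, 1, 1, 1]'

```text
time: 1.5
ee_pos: [287.8, 328.5, 301.3]
eef_rot: [-1.569, 0.086, -0.086]
ft_force: [0.8, 0.2, 0.1]
grip_width: 1.001
```

Request:
drive_tool --slide '[[0.6, -1, 0], [0.6, -1, 0], [0.6, -1, 0], [0.6, -1, 0], [0.6, -1, 0], [0.6, -1, 0], [0.6, -1, 0], [0.6, -1, 0], [0.6, -1, 0], [0.6, -1, 0], [0.6, -1, 0], [0.6, -1, 0]]' --twist '[[0, 0, 0], [0, 0, 0], [0, 0, 0], [0, 0, 0], [0, 0, 0], [0, 0, 0], [0, 0, 0], [0, 0, 0], [0, 0, 0], [0, 0, 0], [0, 0, 0], [0, 0, 0]]' --grip '[1, 1, 1, 1, 1, 1, 1, 1, 1, 1, 1, 1]'

```text
time: 2.7
ee_pos: [467.8, 28.5, 301.4]
eef_rot: [-1.569, 0.086, -0.087]
ft_force: [0.0, 0.2, 0.7]
grip_width: 1.002
```

Request:
drive_tool --slide '[[0.6, -1, 0], [0.6, -1, 0], [0.6, -1, 0], [0.6, -1, 0], [0.6, -1, 0], [0.5, -1, 0], [0.5, -1, 0], [0.5, -1, 0], [0.5, -0.8, 0], [0.4, -0.7, 0], [0, 0, 0]]' --twist '[[0, 0, 0], [0, 0, 0], [0, 0, 0], [0, 0, 0], [0, 0, 0], [0, 0, 0], [0, 0, 0], [0, 0, 0], [0, 0, 0], [0, 0, 0], [0, 0, 0]]' --grip '[1, 1, 1, 1, 1, 1, 1, 1, 1, 1, 1]'

```text
time: 3.8
ee_pos: [603.4, -210.2, 300.7]
eef_rot: [-1.57, 0.087, -0.088]
ft_force: [-0.1, -0.3, 1.0]
grip_width: 1.001
```

```bash
python3 - <<'E'
from h import *
import cv2
print(status.sense())
a=eyes.get_image("top")["image"][:,:,::-1];b=eyes.get_image("scene")["image"][:,:,::-1]
p=status.sense()["ee_pos"]; print(p,proj("top",p),proj("scene",p))
f=lambda im,x,y,w,h,s:cv2.resize(im[y:y+h,x:x+w],None,fx=s,fy=s,interpolation=cv2.INTER_CUBIC)
cv2.imwrite("pics/a1.png",np.hstack([f(a,340,130,130,150,3),f(b,190,90,130,150,3)]))
E
```

```text
{'time': 3.8, 'joints': array([-4.42813280e-01,  3.65055404e-01,  1.32717894e+00, -7.46797141e-04,
        1.44864787e+00, -1.90182172e+00]), 'qvel': array([ 0.02693839, -0.02629819,  0.04487408,  0.0210064 ,  0.01896418,
        0.01836525]), 'tau': array([ -0.64630006, -54.95274425, -31.20242357,  -0.1157151 ,
        -0.11790992,  -0.1858665 ]), 'ee_pos': array([ 603.3777873 , -210.18591389,  300.7312412 ]), 'eef_rot': array([-1.56997047,  0.08743274, -0.08802717]), 'ft_force': array([-0.12161647, -0.33935646,  0.99450398]), 'wrist_torque': array([-0.02792486,  0.02161045, -0.02150761]), 'grip_width': 1.0007327811744162}
[ 602.03433463 -207.6986976   300.85462228] [414.7734778  191.10208893] [252.76234154 156.64437201]
```

View pics/a1.png

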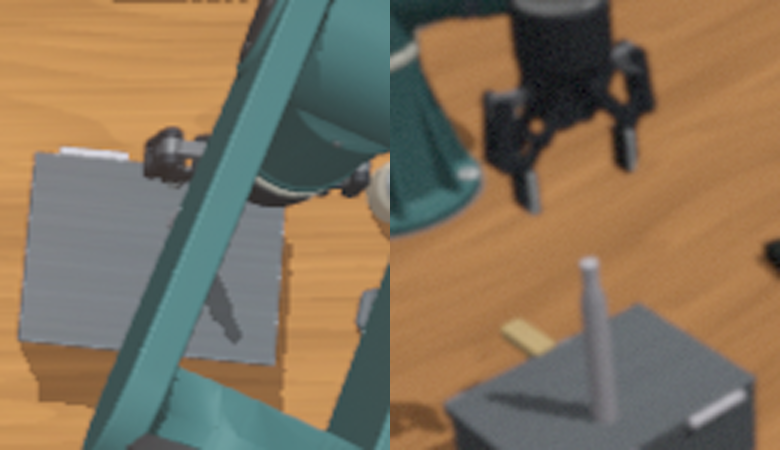

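Request:
drive_tool --slide '[[0.1, -0.1, -0.5], [0, 0, -0.7], [0, 0, -0.7], [0, 0, -0.7], [0, 0, -0.7], [0, 0, -0.7], [0, 0, -0.4], [0, 0, 0], [0, 0, 0]]' --twist '[[0, 0, 0], [0, 0, 0], [0, 0, 0], [0, 0, 0], [0, 0, 0], [0, 0, 0], [0, 0, 0], [0, 0, 0], [0, 0, 0]]' --grip '[1, 1, 1, 1, 1, 1, 1, 1, 1]'

```text
time: 4.8
ee_pos: [605.0, -210.1, 191.5]
eef_rot: [-1.569, 0.086, -0.086]
ft_force: [0.5, 0.1, -0.0]
grip_width: 0.994
```

```bash
cat >> h.py <<'E'
import cv2
def snap(name,rt,rs,s=4):
    f=lambda im,r:cv2.resize(im[r[1]:r[1]+r[3],r[0]:r[0]+r[2]],None,fx=s,fy=s,interpolation=cv2.INTER_CUBIC)
    a=eyes.get_image("top")["image"][:,:,::-1];b=eyes.get_image("scene")["image"][:,:,::-1]
    cv2.imwrite("pics/"+name,np.hstack([f(a,rt),f(b,rs)]))
E
python3 - <<'E'
from h import *
snap("a2.png",(360,150,90,120),(200,130,90,120))
s=status.sense();print(s["ee_pos"],s["ft_force"])
E
```

```text
[ 605.54888573 -210.53177265  192.3078726 ] [-0.3318474   0.3578036   0.15437595]
```

View pics/a2.png

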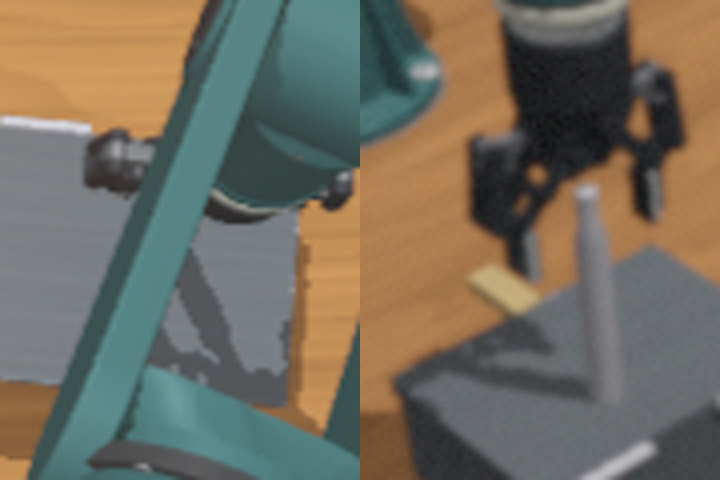

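```bash
python3 - <<'E'
from h import *
p=np.array([605.5,-210.5,205])
print(proj("scene",p),proj("scene",p+[5,0,0]),proj("scene",p+[0,5,0]),proj("scene",p+[0,0,5]))
print("punch",proj("scene",np.array([605.5,-210.5,246])),proj("scene",np.array([605.5,-210.5,86])))
E
```

```text
[256.44453142 190.8675124 ] [257.85747152 191.59605783] [257.89825973 189.97186974] [256.26880204 189.20883623]
punch [254.97777847 177.02311093] [260.38821298 228.09117076]
```

Request:
drive_tool --slide '[[0, 0.1, -0.3], [0, 0, -0.1], [0, 0, 0], [0, 0, 0], [0, 0, 0], [0, 0, 0], [0, 0, 0], [0, 0, 0], [0, 0, 0], [0, 0, 0], [0, 0, 0], [0, 0, 0]]' --twist '[[0, 0, 0], [0, 0, 0], [0, 0, 0], [0, 0, 0], [0, 0, 0], [0, 0, 0], [0, 0, 0], [0, 0, 0], [0, 0, 0], [0, 0, 0], [0, 0, 0], [0, 0, 0]]' --grip '[1, 1, 1, 0.8, 0.6, 0.5, 0.45, 0.4, 0.35, 0.3, 0.2, 0.1]' --force 50

```text
time: 6.1
ee_pos: [605.0, -207.8, 181.5]
eef_rot: [-1.569, 0.086, -0.086]
ft_force: [-0.9, 1.2, 1.8]
grip_width: 0.241
```

Request:
drive_tool --slide '[[0, 0, 0], [0, 0, 0], [0, 0, 0]]' --twist '[[0, 0, 0], [0, 0, 0], [0, 0, 0]]' --grip '[0, 0, 0]'

```text
time: 6.4
ee_pos: [605.0, -207.8, 181.4]
eef_rot: [-1.569, 0.086, -0.086]
ft_force: [-0.2, 0.3, 3.2]
grip_width: 0.238
```

```bash
python3 - <<'E'
from h import *
snap("a3.png",(360,150,90,120),(200,130,90,120))
s=status.sense();print(s["ee_pos"],s["ft_force"],s["grip_width"],s["wrist_torque"])
E
```

```text
[ 605.0099875  -207.8234067   181.43670822] [-0.25264725  0.84835815  2.65789098] 0.23935784389497577 [0.27648293 0.03342693 0.04383621]
```

View pics/a3.png

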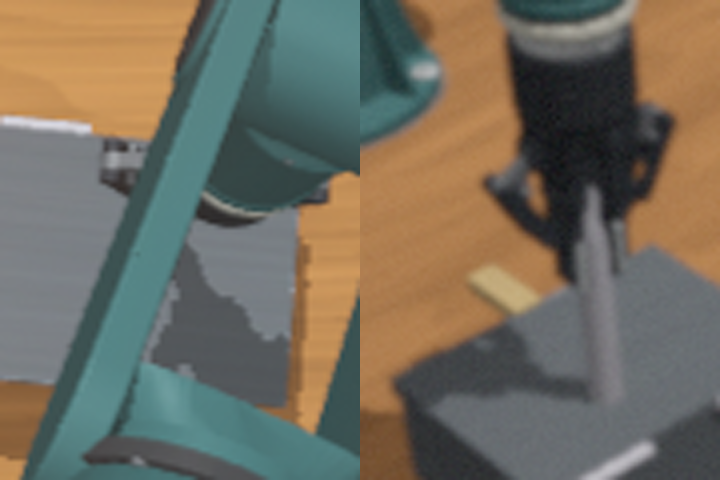

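Request:
drive_tool --slide '[[0, 0, 0.2], [0, 0, 0.3], [0, 0, 0.4], [0, 0, 0.4], [0, 0, 0.3], [0, 0, 0], [0, 0, 0]]' --twist '[[0, 0, 0], [0, 0, 0], [0, 0, 0], [0, 0, 0], [0, 0, 0], [0, 0, 0], [0, 0, 0]]' --grip '[0, 0, 0, 0, 0, 0, 0]' --force 60

```text
time: 7.2
ee_pos: [605.0, -207.9, 221.6]
eef_rot: [-1.569, 0.086, -0.087]
ft_force: [0.1, -0.2, -3.0]
grip_width: 0.236
```

```bash
python3 - <<'E'
from h import *
snap("a4.png",(360,150,90,120),(200,130,90,120))
s=status.sense();print(s["ee_pos"],s["ft_force"],s["grip_width"],s["wrist_torque"])
E
```

```text
[ 604.55362065 -207.75026394  220.82509815] [-0.38262165 -0.58237831 -2.24699507] 0.23577188214916417 [-0.00409036 -0.00719301 -0.01294582]
```

View pics/a4.png

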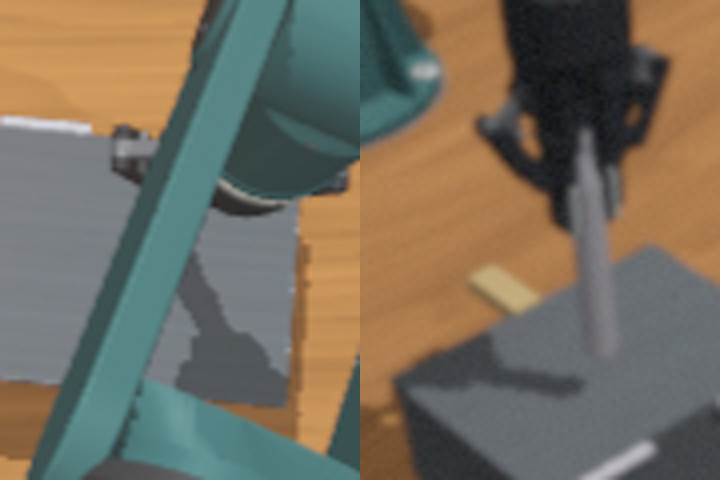

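Request:
drive_tool --slide '[[0, 0, 0.4], [0, 0.3, 0.4], [0, 0.6, 0], [-0.02, 0.9, 0], [-0.02, 0.9, 0], [-0.02, 0.9, 0], [-0.02, 0.9, 0], [-0.02, 0.9, 0], [-0.02, 0.9, 0], [-0.02, 0.9, 0], [-0.02, 0.9, 0], [-0.02, 0.9, 0]]' --twist '[[0, 0, 0], [0, 0, 0], [0, 0, 0], [0, 0, 0], [0, 0, 0], [0, 0, 0], [0, 0, 0], [0, 0, 0], [0, 0, 0], [0, 0, 0], [0, 0, 0], [0, 0, 0]]' --grip '[0, 0, 0, 0, 0, 0, 0, 0, 0, 0, 0, 0]'

```text
time: 8.5
ee_pos: [599.9, 19.4, 241.6]
eef_rot: [-1.569, 0.086, -0.086]
ft_force: [-0.6, -0.3, -2.7]
grip_width: 0.238
```

Request:
drive_tool --slide '[[-0.02, 0.9, 0], [-0.02, 0.9, 0], [-0.02, 0.9, 0], [0, 0.9, 0], [0, 0.9, 0], [0, 0.8, 0], [0, 0.5, 0], [0, 0.2, 0], [0, 0, 0], [0, 0, 0]]' --twist '[[0, 0, 0], [0, 0, 0], [0, 0, 0], [0, 0, 0], [0, 0, 0], [0, 0, 0], [0, 0, 0], [0, 0, 0], [0, 0, 0], [0, 0, 0]]' --grip '[0, 0, 0, 0, 0, 0, 0, 0, 0, 0]'

```text
time: 9.5
ee_pos: [598.8, 166.6, 241.3]
eef_rot: [-1.57, 0.086, -0.086]
ft_force: [0.9, -0.6, -3.4]
grip_width: 0.24
```

```bash
python3 - <<'E'
from h import *
snap("a5.png",(220,150,100,120),(300,70,100,120))
s=status.sense();print(s["ee_pos"],s["ft_force"],s["grip_width"],s["wrist_torque"])
E
```

```text
[598.92829655 166.21547019 241.26451408] [ 0.01699902  0.23318365 -1.24895395] 0.23586280400843038 [-0.02030544 -0.04434083  0.01438655]
```

View pics/a5.png

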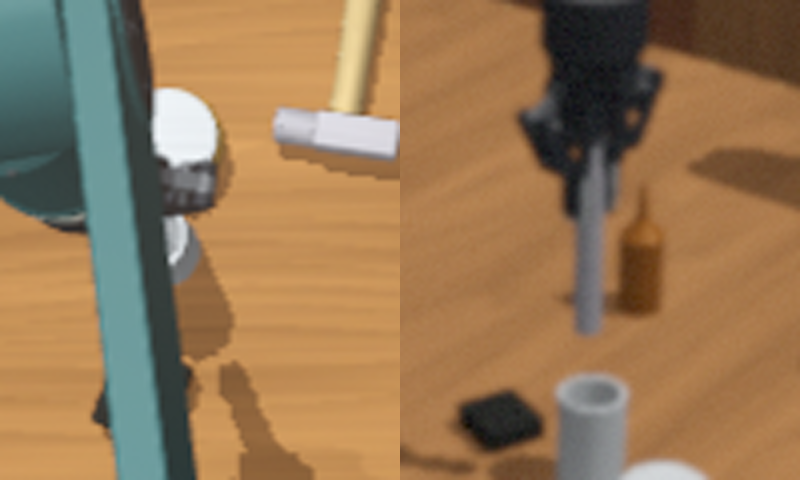

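```bash
python3 - <<'E'
from h import *
print("foot now",proj("scene",np.array([599,166.2,146])),"obs ~(346.9,152.2)")
a=proj("scene",np.array([599,174,85.]));print("mouth",a,"obs",cr(300,70,4,192,393))
for d in([5,0,0],[0,5,0]):print(proj("scene",np.array([599,174,85.])+d)-a)
E
```

```text
foot now [346.10891106 150.88241815] obs ~(346.9,152.2)
mouth [347.20799366 166.84964859] obs [347.625 167.875]
[1.27853106 0.53550372]
[ 0.96683927 -0.66124871]
```

Request:
drive_tool --slide '[[-0.03, 0.3, 0], [0, 0, -0.4], [0, 0, -0.5], [0, 0, -0.5], [0, 0, -0.4], [0, 0, 0], [0, 0, 0]]' --twist '[[0, 0, 0], [0, 0, 0], [0, 0, 0], [0, 0, 0], [0, 0, 0], [0, 0, 0], [0, 0, 0]]' --grip '[0, 0, 0, 0, 0, 0, 0]'

```text
time: 10.3
ee_pos: [598.0, 174.5, 195.7]
eef_rot: [-1.569, 0.087, -0.085]
ft_force: [-0.2, 0.6, -3.0]
grip_width: 0.232
```

```bash
python3 - <<'E'
from h import *
snap("a6.png",(230,170,60,70),(315,110,60,70),s=6)
s=status.sense();print(s["ee_pos"],s["ft_force"],s["grip_width"],s["wrist_torque"])
E
```

```text
[598.62986142 174.66498919 196.68941214] [ 1.00014355  0.54501529 -1.58506105] 0.23621191968784053 [ 0.03555478 -0.01913393 -0.04042633]
```

View pics/a6.png

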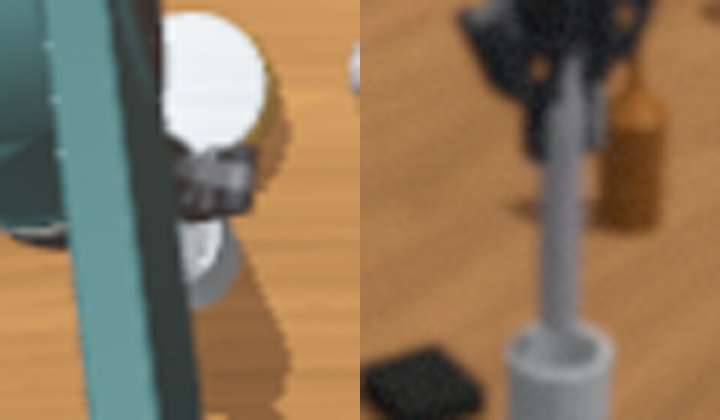

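Request:
drive_tool --slide '[[0, 0, -0.3], [0, 0, -0.3], [0, 0, -0.3], [0, 0, -0.3], [0, 0, -0.3], [0, 0, 0], [0, 0, 0]]' --twist '[[0, 0, 0], [0, 0, 0], [0, 0, 0], [0, 0, 0], [0, 0, 0], [0, 0, 0], [0, 0, 0]]' --grip '[0, 0, 0, 0, 0, 0, 0]'

```text
time: 11.1
ee_pos: [598.0, 174.6, 158.4]
eef_rot: [-1.569, 0.087, -0.086]
ft_force: [-0.1, 0.5, -3.0]
grip_width: 0.235
```

```bash
python3 - <<'E'
from h import *
snap("a7.png",(230,170,60,70),(315,120,60,70),s=6)
s=status.sense();print(s["ee_pos"],s["ft_force"],s["grip_width"],s["wrist_torque"])
E
```

```text
[598.54013691 174.66351367 159.0833178 ] [-0.29363566 -0.45933167 -3.11698663] 0.23817017251674302 [-0.02632768 -0.05698322 -0.01466845]
```

View pics/a7.png

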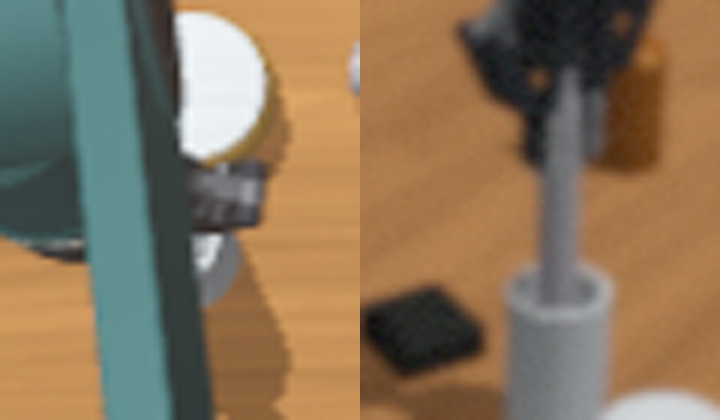

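Request:
drive_tool --slide '[[0, 0, -0.4], [0, 0, -0.5], [0, 0, -0.5], [0, 0, -0.4], [0, 0, -0.3], [0, 0, 0]]' --twist '[[0, 0, 0], [0, 0, 0], [0, 0, 0], [0, 0, 0], [0, 0, 0], [0, 0, 0]]' --grip '[0, 0, 0, 0, 0, 0]'

```text
time: 11.8
ee_pos: [597.0, 174.4, 104.5]
eef_rot: [-1.57, 0.089, -0.084]
ft_force: [-0.9, -0.6, -3.3]
grip_width: 0.239
```

Request:
drive_tool --slide '[[0, 0, -0.06], [0, 0, 0]]' --twist '[[0, 0, 0], [0, 0, 0]]' --grip '[0, 0]'

```text
time: 12.0
ee_pos: [598.5, 174.7, 105.0]
eef_rot: [-1.569, 0.086, -0.087]
ft_force: [0.2, -0.3, -3.2]
grip_width: 0.238
```

Request:
drive_tool --slide '[[0, 0, -0.06], [0, 0, 0]]' --twist '[[0, 0, 0], [0, 0, 0]]' --grip '[0, 0]'

```text
time: 12.2
ee_pos: [598.4, 174.6, 103.5]
eef_rot: [-1.569, 0.086, -0.087]
ft_force: [-0.0, 0.1, -3.9]
grip_width: 0.239
```

Request:
drive_tool --slide '[[0, 0, -0.06], [0, 0, 0]]' --twist '[[0, 0, 0], [0, 0, 0]]' --grip '[0, 0]'

```text
time: 12.4
ee_pos: [598.1, 174.6, 101.7]
eef_rot: [-1.569, 0.086, -0.086]
ft_force: [-0.4, -0.3, -3.2]
grip_width: 0.238
```

Request:
drive_tool --slide '[[0, 0, -0.05], [0, 0, 0]]' --twist '[[0, 0, 0], [0, 0, 0]]' --grip '[0, 0]'

```text
time: 12.6
ee_pos: [598.4, 174.7, 100.7]
eef_rot: [-1.569, 0.086, -0.087]
ft_force: [-0.6, -0.3, -1.6]
grip_width: 0.241
```

Request:
drive_tool --slide '[[0, 0, -0.03], [0, 0, 0]]' --twist '[[0, 0, 0], [0, 0, 0]]' --grip '[0, 0]'

```text
time: 12.8
ee_pos: [598.8, 174.7, 100.7]
eef_rot: [-1.569, 0.085, -0.087]
ft_force: [-0.6, 0.7, 4.3]
grip_width: 0.24
```

```bash
python3 - <<'E'
from h import *
snap("a8.png",(230,170,60,70),(315,130,60,70),s=6)
s=status.sense();print(s["ee_pos"],s["ft_force"],s["grip_width"],s["wrist_torque"])
E
```

```text
[598.78650134 174.68126138 100.65353826] [-1.1110066  -0.51598808  5.53462216] 0.23811879322110796 [-0.07131383  0.16499947  0.02348761]
```

View pics/a8.png

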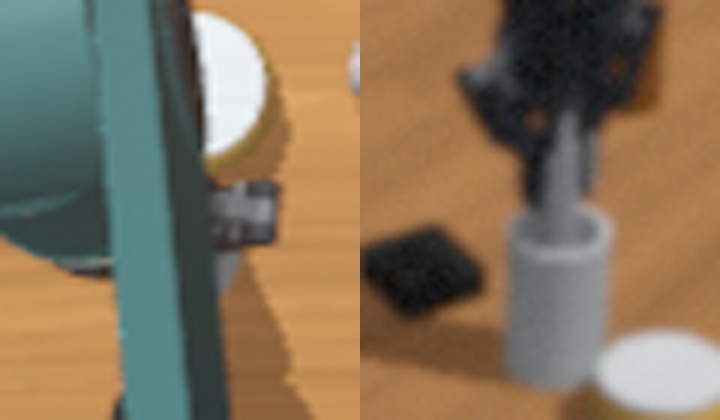

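Request:
drive_tool --slide '[[0, 0, 0], [0, 0, 0], [0, 0, 0], [0, 0, 0], [0, 0, 0], [0, 0, 0], [0, 0, 0], [0, 0, 0], [0, 0, 0], [0, 0, 0]]' --twist '[[0, 0, 0], [0, 0, 0], [0, 0, 0], [0, 0, 0], [0, 0, 0], [0, 0, 0], [0, 0, 0], [0, 0, 0], [0, 0, 0], [0, 0, 0]]' --grip '[0.28, 0.34, 0.4, 0.5, 0.6, 0.7, 0.8, 0.9, 1, 1]'

```text
time: 13.9
ee_pos: [598.2, 174.6, 99.8]
eef_rot: [-1.569, 0.086, -0.086]
ft_force: [1.3, 1.2, 0.5]
grip_width: 0.998
```

Request:
drive_tool --slide '[[0, 0, 0], [0, 0, 0.2], [0, 0, 0.5], [0, 0, 0.7], [0, 0, 0.8], [0, 0, 0.8], [0, 0, 0.8], [0, 0, 0.8], [0, 0, 0.8], [0, 0, 0]]' --twist '[[0, 0, 0], [0, 0, 0], [0, 0, 0], [0, 0, 0], [0, 0, 0], [0, 0, 0], [0, 0, 0], [0, 0, 0], [0, 0, 0], [0, 0, 0]]' --grip '[1, 1, 1, 1, 1, 1, 1, 1, 1, 1]'

```text
time: 14.9
ee_pos: [600.4, 175.1, 239.1]
eef_rot: [-1.568, 0.081, -0.092]
ft_force: [0.6, 0.8, -0.7]
grip_width: 0.997
```

```bash
python3 - <<'E'
from h import *
snap("a9.png",(230,160,80,110),(310,90,80,110),s=5)
s=status.sense();print(s["ee_pos"],s["ft_force"],s["grip_width"],s["wrist_torque"])
E
```

```text
[598.3950463  174.65243969 235.60202969] [-0.03521114 -0.66554089 -0.70091655] 0.9993829205614535 [-0.01331837  0.02571035  0.04700436]
```

View pics/a9.png

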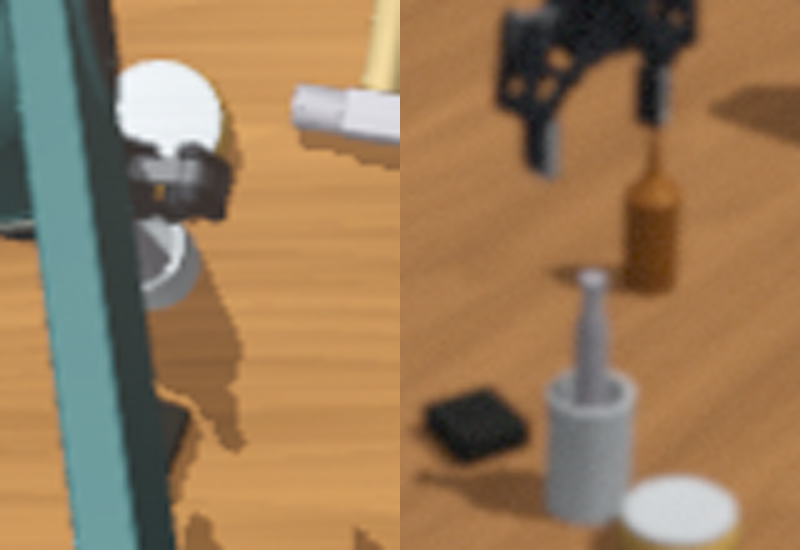

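Request:
drive_tool --slide '[[-0.2, -0.4, 0], [-0.4, -0.9, 0], [-0.4, -1, 0], [-0.4, -1, 0], [-0.4, -1, 0], [-0.4, -1, 0], [-0.4, -1, 0], [-0.4, -1, 0], [-0.4, -1, 0], [-0.4, -1, 0], [-0.4, -1, 0], [-0.4, -1, 0]]' --twist '[[0, 0, 0], [0, 0, 0], [0, 0, 0], [0, 0, 0], [0, 0, 0], [0, 0, 0], [0, 0, 0], [0, 0, 0], [0, 0, 0], [0, 0, 0], [0, 0, 0], [0, 0, 0]]' --grip '[1, 1, 1, 1, 1, 1, 1, 1, 1, 1, 1, 1]'

```text
time: 16.2
ee_pos: [481.1, -108.9, 233.6]
eef_rot: [-1.569, 0.088, -0.084]
ft_force: [0.4, -0.0, 0.6]
grip_width: 0.998
```

Request:
drive_tool --slide '[[-0.4, -0.9, 0], [-0.4, -0.8, -0.3], [-0.3, -0.5, -0.6], [-0.06, -0.2, -0.8], [0, 0, -0.8], [0, 0, -0.6], [0, 0, 0], [0, 0, 0]]' --twist '[[0, 0, 0], [0, 0, 0], [0, 0, 0], [0, 0, 0], [0, 0, 0], [0, 0, 0], [0, 0, 0], [0, 0, 0]]' --grip '[1, 1, 1, 1, 1, 1, 1, 1]'

```text
time: 17.0
ee_pos: [453.1, -167.7, 156.8]
eef_rot: [-1.568, 0.088, -0.085]
ft_force: [0.0, -0.2, 0.1]
grip_width: 0.997
```

```bash
python3 - <<'E'
from h import *
from scipy.spatial.transform import Rotation as R
snap("b1.png",(350,190,90,110),(190,130,90,110),s=4)
s=status.sense();print(s["ee_pos"],s["ft_force"],s["grip_width"])
z=R.from_rotvec(s["eef_rot"]).as_matrix()[:,2];print(np.arctan2(z[1],z[0])-np.pi/2)
E
```

```text
[ 454.32228932 -168.14316571  157.75747699] [-1.43026179  1.09065736  0.63698928] 0.9992073327512785
-0.10980588005485314
```

View pics/b1.png

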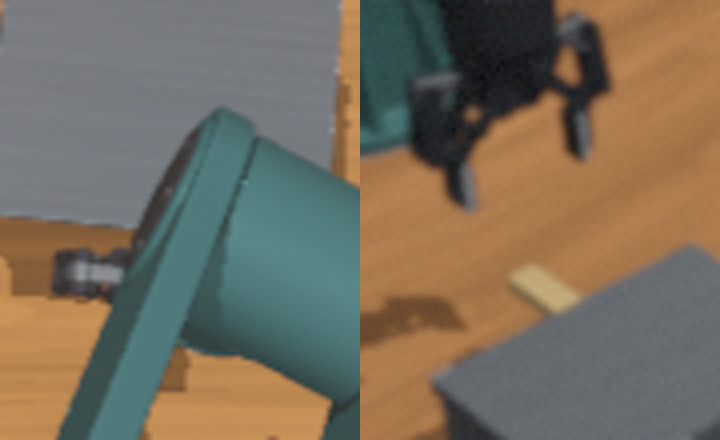

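Request:
drive_tool --slide '[[0, -0.12, -0.3], [0, 0, -0.5], [0, 0, -0.6], [0, 0, -0.6], [0, 0, -0.5], [0, 0, -0.3], [0, 0, 0], [0, 0, 0]]' --twist '[[0, 0, 0], [0, 0, 0], [0, 0, 0], [0, 0, 0], [0, 0, 0], [0, 0, 0], [0, 0, 0], [0, 0, 0]]' --grip '[1, 1, 1, 1, 1, 1, 1, 1]'

```text
time: 17.9
ee_pos: [454.4, -171.0, 87.5]
eef_rot: [-1.569, 0.086, -0.086]
ft_force: [0.0, -0.5, -0.4]
grip_width: 0.999
```

```bash
python3 - <<'E'
from h import *
snap("b2.png",(350,190,90,110),(190,130,90,110),s=4)
s=status.sense();print(s["ee_pos"],s["ft_force"],s["grip_width"])
p=np.array([454,-171,90]);print(proj("scene",p))
E
```

```text
[ 454.70979814 -171.21307117   87.8779823 ] [-0.26143002  0.05204624  0.51260433] 0.9976475416983074
[232.67557833 198.68475298]
```

View pics/b2.png

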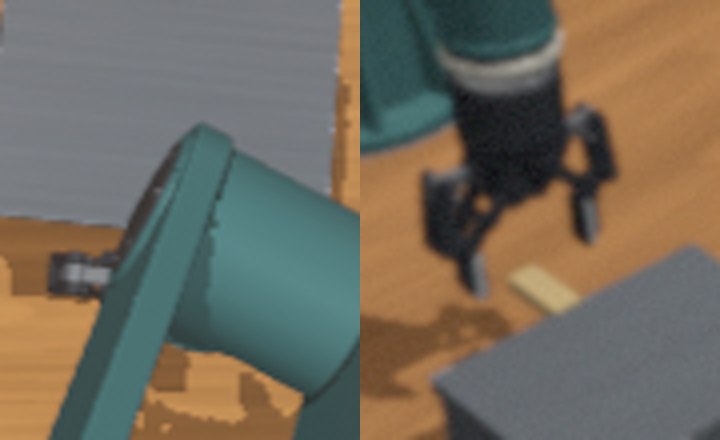

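Request:
drive_tool --slide '[[0, 0, -0.4], [0, 0, -0.4], [0, 0, -0.14], [0, 0, 0], [0, 0, 0], [0, 0, 0], [0, 0, 0], [0, 0, 0], [0, 0, 0], [0, 0, 0], [0, 0, 0], [0, 0, 0]]' --twist '[[0, 0, 0], [0, 0, 0], [0, 0, 0], [0, 0, 0], [0, 0, 0], [0, 0, 0], [0, 0, 0], [0, 0, 0], [0, 0, 0], [0, 0, 0], [0, 0, 0], [0, 0, 0]]' --grip '[1, 1, 1, 1, 0.8, 0.6, 0.5, 0.4, 0.35, 0.3, 0.2, 0]' --force 50

```text
time: 19.2
ee_pos: [454.3, -170.1, 63.8]
eef_rot: [-1.568, 0.087, -0.087]
ft_force: [0.8, 3.9, 1.9]
grip_width: 0.27
```

Request:
drive_tool --slide '[[0, 0, 0], [0, 0, 0]]' --twist '[[0, 0, 0], [0, 0, 0]]' --grip '[0, 0]'

```text
time: 19.4
ee_pos: [454.3, -170.1, 63.8]
eef_rot: [-1.568, 0.087, -0.087]
ft_force: [1.6, 4.5, 1.4]
grip_width: 0.271
```

```bash
python3 - <<'E'
from h import *
snap("b3.png",(350,190,90,110),(190,130,90,110),s=4)
s=status.sense();print(s["ee_pos"],s["ft_force"],s["grip_width"],s["wrist_torque"])
# increments: lid path
h=np.array([661.5,-193.]);ax=np.array([.994,-.109])
prev=None
for t in np.arange(0,1.06,1.047/14):
    q=np.array([-208*np.cos(t)-3*np.sin(t),208*np.sin(t)+3*np.cos(t)+80])
    p=np.r_[h+ax*q[0],q[1]]
    if prev is not None: print(round(t,3),p.round(0),((p-prev)/25).round(2))
    prev=p
E
```

```text
[ 454.29763014 -170.08332969   63.83449097] [1.42321565 4.49321839 2.34325646] 0.26992774629034216 [ 0.62539636 -0.21037735 -0.16152162]
0.075 [ 455. -170.   99.] [ 0.01 -0.    0.62]
0.15 [ 457. -171.  114.] [ 0.06 -0.01  0.62]
0.224 [ 459. -171.  129.] [ 0.11 -0.01  0.61]
0.299 [ 463. -171.  144.] [ 0.15 -0.02  0.6 ]
0.374 [ 468. -172.  159.] [ 0.2  -0.02  0.58]
0.449 [ 474. -172.  173.] [ 0.24 -0.03  0.57]
0.524 [ 481. -173.  187.] [ 0.28 -0.03  0.55]
0.598 [ 489. -174.  200.] [ 0.32 -0.04  0.52]
0.673 [ 498. -175.  212.] [ 0.36 -0.04  0.5 ]
0.748 [ 508. -176.  224.] [ 0.4  -0.04  0.47]
0.823 [ 519. -177.  234.] [ 0.43 -0.05  0.43]
0.897 [ 530. -179.  244.] [ 0.46 -0.05  0.4 ]
0.972 [ 543. -180.  254.] [ 0.49 -0.05  0.36]
1.047 [ 556. -181.  262.] [ 0.52 -0.06  0.32]
```

View pics/b3.png

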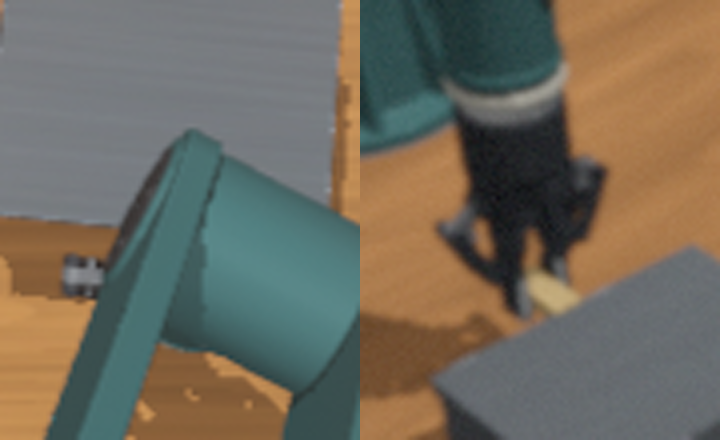

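Request:
drive_tool --slide '[[0, 0.02, 0.3], [0.01, 0.02, 0.32], [0.03, 0, 0.31], [0.03, -0.01, 0.31], [0.05, 0, 0.3], [0.06, -0.01, 0.31], [0.07, -0.01, 0.3], [0.08, -0.01, 0.3], [0.1, -0.01, 0.29], [0.1, -0.01, 0.29], [0, 0, 0], [0, 0, 0]]' --twist '[[0, 0, 0], [0, 0, 0], [0, 0, 0], [0, 0, 0], [0, 0, 0], [0, 0, 0], [0, 0, 0], [0, 0, 0], [0, 0, 0], [0, 0, 0], [0, 0, 0], [0, 0, 0]]' --grip '[0, 0, 0, 0, 0, 0, 0, 0, 0, 0, 0, 0]'

```text
time: 20.7
ee_pos: [468.8, -171.7, 140.3]
eef_rot: [-1.57, 0.084, -0.089]
ft_force: [7.1, 1.6, -6.8]
grip_width: 0.272
```

```bash
python3 - <<'E'
from h import *
snap("b4.png",(340,170,100,110),(190,110,90,110),s=4)
s=status.sense();print(s["ee_pos"],s["ft_force"],s["grip_width"],s["wrist_torque"])
E
```

```text
[ 468.81929117 -171.72533486  140.22596891] [ 6.54545041  0.77895146 -6.92333914] 0.2738082839581302 [ 0.14933757 -0.81419338  0.04758369]
```

View pics/b4.png

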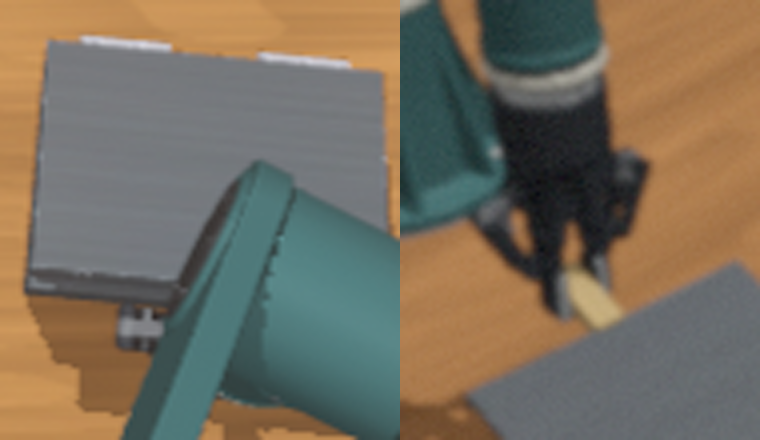

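Request:
drive_tool --slide '[[0.16, -0.01, 0.28], [0.17, -0.02, 0.28], [0.15, -0.02, 0.28], [0.15, -0.02, 0.27], [0.16, -0.02, 0.27], [0.17, -0.02, 0.26], [0.18, -0.02, 0.25], [0.19, -0.02, 0.25], [0.2, -0.02, 0.24], [0.2, -0.02, 0.23], [0, 0, 0], [0, 0, 0]]' --twist '[[0, 0, 0], [0, 0, 0], [0, 0, 0], [0, 0, 0], [0, 0, 0], [0, 0, 0], [0, 0, 0], [0, 0, 0], [0, 0, 0], [0, 0, 0], [0, 0, 0], [0, 0, 0]]' --grip '[0, 0, 0, 0, 0, 0, 0, 0, 0, 0, 0, 0]'

```text
time: 22.0
ee_pos: [511.3, -176.4, 205.1]
eef_rot: [-1.57, 0.085, -0.087]
ft_force: [1.5, -2.3, -4.6]
grip_width: 0.268
```

```bash
python3 - <<'E'
from h import *
snap("b5.png",(340,150,100,130),(200,100,90,130),s=4)
s=status.sense();print(s["ee_pos"],s["ft_force"],s["grip_width"],s["wrist_torque"])
E
```

```text
[ 511.15523413 -176.40329486  204.99521235] [ 2.30194214 -2.47622691 -5.60001135] 0.2674050749768856 [-0.47044582 -0.22339296 -0.08597663]
```

View pics/b5.png

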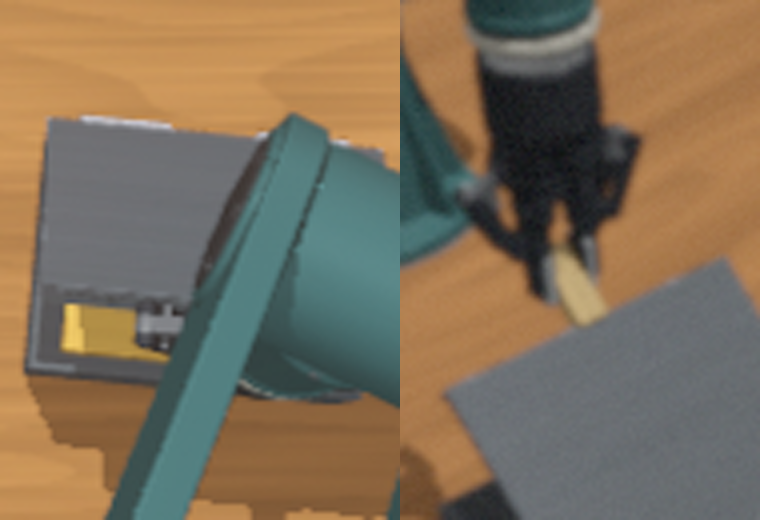

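Request:
drive_tool --slide '[[0.18, -0.02, 0.2], [0.18, -0.02, 0.19], [0.18, -0.02, 0.18], [0.18, -0.02, 0.17], [0.18, -0.02, 0.16], [0.18, -0.02, 0.15], [0.18, -0.02, 0.14], [0.19, -0.02, 0.13], [0.19, -0.02, 0.12], [0.19, -0.02, 0.11], [0, 0, 0], [0, 0, 0]]' --twist '[[0, 0, 0], [0, 0, 0], [0, 0, 0], [0, 0, 0], [0, 0, 0], [0, 0, 0], [0, 0, 0], [0, 0, 0], [0, 0, 0], [0, 0, 0], [0, 0, 0], [0, 0, 0]]' --grip '[0, 0, 0, 0, 0, 0, 0, 0, 0, 0, 0, 0]'

```text
time: 23.3
ee_pos: [555.7, -181.4, 242.1]
eef_rot: [-1.569, 0.088, -0.084]
ft_force: [2.6, -5.5, -13.0]
grip_width: 0.269
```

```bash
python3 - <<'E'
from h import *
snap("b6.png",(340,150,100,130),(200,80,100,130),s=4)
s=status.sense();print(s["ee_pos"],s["ft_force"],s["grip_width"],s["wrist_torque"])
E
```

```text
[ 555.66361447 -181.40669968  242.09202885] [  2.41952916  -5.55841006 -13.20484786] 0.26815904273900326 [-0.75256019 -0.02547974 -0.08683214]
```

View pics/b6.png

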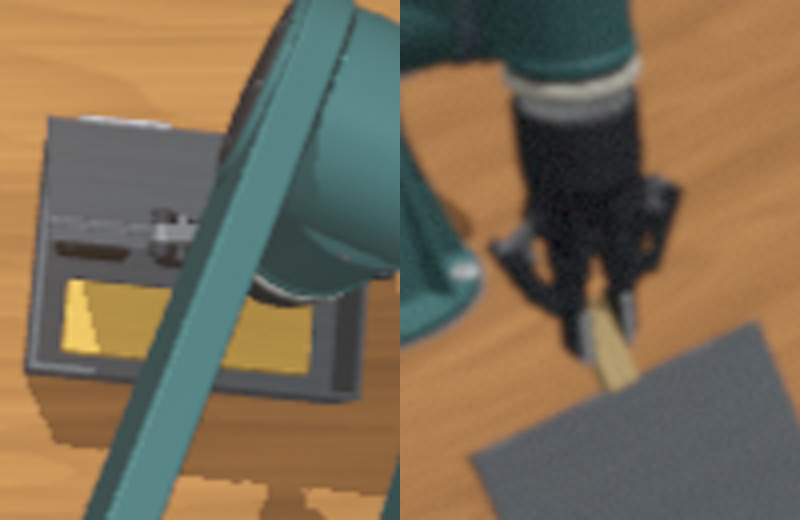

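```bash
python3 - <<'E'
from h import *
np.set_printoptions(precision=1,suppress=True)
p,e=tri(cr(340,150,4,50,220),cr(200,80,4,757-400,322)); print(p,e)
h=np.array([661.5,-193.]);ax=np.array([.994,-.109]);ay=np.array([.109,.994])
d=p[:2]-h; print("along",d@ax,"lat",d@ay,"angle",np.arctan2(p[2]-80+3,-(d@ax)))
for t in (.9,1.047,1.19):
  for y in(113,-113):
    q=np.r_[h+ax*(-170*np.cos(t)-6*np.sin(t))+ay*y,80+170*np.sin(t)+6*np.cos(t)]
    print(t,y,"scene px in crop",(proj("scene",q)-[200,80])*4+[400,0],"top",(proj("top",q)-[340,150])*4)
s=status.sense();g=s["ee_pos"]+[0,0,18.7]
d=g[:2]-h;a=np.arctan2(g[2]-80,-(d@ax));print("grasp angle",a-.014,np.hypot(g[2]-80,d@ax))
E
```

```text
[586.3 -73.2 221.4] 3.6302306607659944
along -87.85043016841323 lat 110.90212286299777 angle 1.0241244642450904
0.9 113 scene px in crop [733.5 313. ] top [ 39.  254.5]
0.9 -113 scene px in crop [449.6 448.9] top [419.8 290.3]
1.047 113 scene px in crop [752.2 306.9] top [ 43.4 218. ]
1.047 -113 scene px in crop [465.5 444.4] top [427.8 253.9]
1.19 113 scene px in crop [773.  305.9] top [ 47.6 179.4]
1.19 -113 scene px in crop [483.9 445.6] top [434.5 215.5]
grasp angle 1.0245924904737589 209.81077614654188
```

Request:
drive_tool --slide '[[0.05, -0.04, -0.03], [0, 0, -0.02], [0, 0, 0], [0, 0, 0], [0, 0, 0], [0, 0, 0], [0, 0, 0], [0, 0, 0], [0, 0, 0], [0, 0, 0]]' --twist '[[0, 0, 0], [0, 0, 0], [0, 0, 0], [0, 0, 0], [0, 0, 0], [0, 0, 0], [0, 0, 0], [0, 0, 0], [0, 0, 0], [0, 0, 0]]' --grip '[0, 0, 0, 0, 0, 0, 0, 0, 0, 0]' --force 60

```text
time: 24.4
ee_pos: [556.2, -181.5, 242.4]
eef_rot: [-1.568, 0.088, -0.084]
ft_force: [-5.5, 0.6, -1.0]
grip_width: 0.269
```

```bash
python3 - <<'E'
from h import *
for i in range(1):
    snap("b7.png",(340,150,100,130),(200,80,100,130),s=4)
    s=status.sense();print(s["time"],s["ee_pos"],s["ft_force"],s["grip_width"],s["qvel"])
d=eyes.get_image("scene")["image"][:,:,::-1];cv2.imwrite("pics/b7full.png",d)
E
```

```text
24.5 [ 556.22678615 -181.46810131  242.36023199] [-5.73120788  0.06042989 -0.8199672 ] 0.2692476768929123 [ 0.00024831  0.00022589  0.0010366  -0.00019135 -0.00018211  0.00026904]
```

View pics/b7.png

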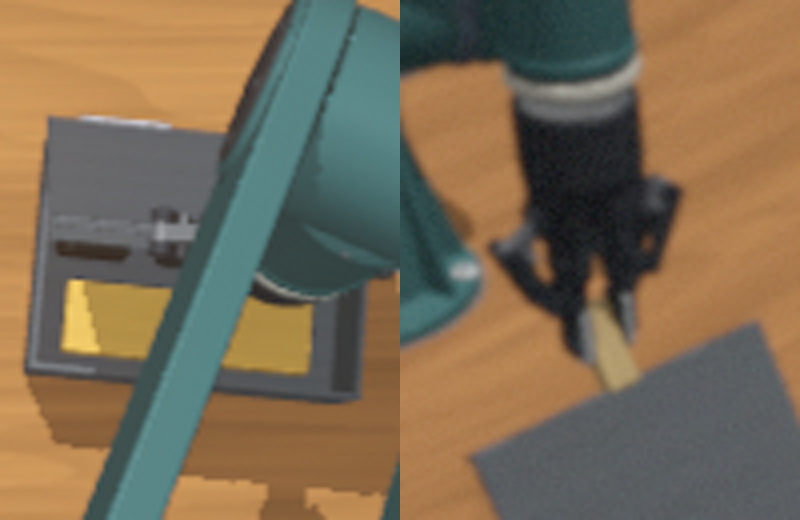

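View pics/b7full.png

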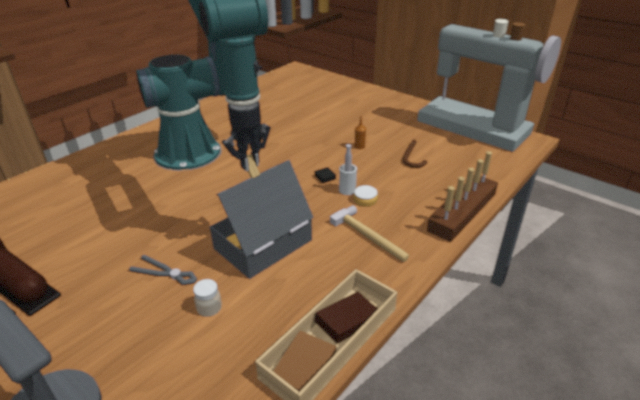

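The lid is held still at about 1.02–1.05 rad. The punch stands upright in the cup at about (348,165), and the other things haven't moved. I'm handing in.

```bash
python3 - <<'E'
from station import close_job, status
print(close_job()); s=status.sense();print(s["time"],s["ee_pos"],s["grip_width"])
E
```

```text
the job is handed in; nothing more can be done
None
the job is handed in; nothing more can be done
```

The punch is standing in the cup, narrow end up and let go. The gripper is holding the lid by its tongue at about 60 degrees. I handed the job in at 24.5 s on the robot's clock, and the hand-in gives no verdict.

- **Punch and cup:** after release the picture showed the punch upright in the upright cup. The last scene picture still showed it standing there, and the other things looked unmoved. I compared the bystanders and the cup by eye, not by measurement.
- **Lid:** the camera corners and the tool position both put it at about 1.02 rad, against a target of 1.047 and an allowed 0.907 to 1.187. I took those readings just before a last adjustment of under 1 mm to ease the pull on the tongue. After it the arm was still, and the wrist force had dropped from about 14 N to about 6 N.
- **Disagreements:** the two cameras differed by about 5 mm in x, so I corrected against the gripper's known position. On the punch the gripper read about 20 mm instead of 22 mm, and on the tongue about 23 mm instead of 24 mm. Neither grasp slipped.

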